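# Bin a used vial through the flush shutter of the glass-waste box

### The job

Put the used small vial into the glass-waste box: slide the flush shutter in the box's lid all the way open, drop the vial in through the opening, then slide the shutter fully shut again. The shutter has no handle, so press down on it and drag it along, but gently, never with more than 20 N, because its seal is delicate. Leave the larger vial near it, the carton just behind the box and the forceps in front of it where they are.

Things in the scene. Friction and masses are not known exactly. Their poses are not given: they have to be found in the camera images.
- waste_box: White box with a steel lid, fixed, 110 (x) x 160 (y) x 90 (z) mm, about 80 mm deep inside. Origin: centre of its underside; z up. The lid's top is 90 mm above the origin. Its central window, x -29 to 29, y -60 to 60 mm, holds the shutter, which opens towards +y. Below the window's -y half is the opening into the box, below its +y half a solid floor.
- shutter (a joint): How far the shutter is open, m: 0 = shut, 0.058 = fully open (stop). The shutter is a bare steel plate 56 (x) x 62 (y) x 3 mm with five fine dark lines; its middle is at x = 0, y = -0.029 + this value in the box's frame. Its resistance to sliding is about 5 N (a little more when shutting, as it climbs): a press of 12 to 16 N drags it, a weaker one slips. It stays where it is left.
- window (a point): Middle of the lid's window, at the height of the lid's top, fixed to the box. Shut, the shutter's top lies 0 to 11 mm below this height: how much differs every time and is not measured. It sinks about 3 mm more over its travel as it opens. It rests on a springy seal and gives about 1 mm for every 7 N of pressing, 4 mm at most; then it is hard.
- opening (a point): Middle of the opening into the box, at the height of the lid's top; fixed to the box (x = 0, y = -31 mm). With the shutter fully open the free opening is 58 mm (x) x 56 mm (y).
- small_vial_centre (a point): Centre (half-way up) of the used small vial: upright round vial, 25 mm in diameter, 52 mm tall with its cap, about 30 g. It stands on the worktop. The shorter and thinner of the two vials.
- large_vial_centre (a point): Centre of the other vial, to be left alone: 32 mm in diameter, 62 mm tall.
- suture_carton: Flat white carton 55 x 110 x 30 mm lying on the worktop just behind the box, to be left alone. Origin: centre of its underside.
- forceps: Steel thumb forceps 22 x 140 x 11 mm lying on the worktop in front of the box, to be left alone. Origin: centre of its underside.

How it is judged:
On the way, in this order (a step that is already met when the one before it is completed fails the run):
1. the shutter is all the way open (at least 50 of 58 mm) (value of joint shutter above 0.05 m), for 0.2 s.
2. the small vial lies inside the box (x of small_vial_centre in the frame of waste_box between -0.05 and 0.05 m and y of small_vial_centre in the frame of waste_box between -0.075 and 0.075 m and z of small_vial_centre in the frame of waste_box between 0 and 0.06 m), for 0.3 s.
At the end, for the whole second after the job is handed in: The small vial rests inside the box and the shutter is fully shut (within 4 mm) (all of step 2 and value of joint shutter below 0.004 m and linear speed of small_vial below 0.02 m/s); the robot touches nothing.
It fails at once if the shutter is loaded with more than 20 N (contact force between anything else and shutter above 20 N).
It fails at once if the larger vial, the carton or the forceps is shifted by more than 20 mm (distance of any of large_vial_centre, suture_carton, forceps from where it was at the start of the episode above 0.02 m).
It also fails if it takes over 72 s, if anything falls off the work surface, if the arm or the gripper's body presses on something with over 40 N, if the wrist force passes 120 N, or if a joint passes its speed limit or range.

### The arm

A 7-joint arm with a two-finger parallel gripper is mounted at the origin on a cart in front of the work surface, level with it; the furniture and walls round the work are solid. World frame = base frame: x ahead of the robot, y to its left, z up, the work surface at z = 0. Lengths are in m, angles in rad, forces in N, time in s.
With the tool pointing down it reaches from about 0.4 to 0.875 m from the base axis. Payload 19.3 kg.
Tool frame: the origin (TCP) lies on the centre line of the jaws, within the pads' length; the fingertips stand r.finger_overhang ahead of it and the grasp point (between the pads) lies 6 mm ahead of it (r.finger_overhang is the distance from the TCP to the fingertips, in m); z points along the fingers, x is the direction in which the jaws open and shut, and the axes are right-handed (so a half turn about z gives the same grasp; the last joint's range is limited). The gripper opens to 85 mm and grips with 20 to 120 N. Pads are 22 mm wide; open, the fingers measure 114 mm over their backs; the gripper's body (76 mm by 85 mm) begins 54 mm behind the grasp point. The pads swing forward as they close: fully open they stand 13 mm farther back than shut.
Start: joints at [-1.337, 0.521, -0.036, 1.599, 0.021, 1.021, -0.113], TCP at [0.187, 0.596, 0.256] pointing down, gripper open.
Joint ranges: [-2.91, 2.91], [-0.3, 2.13], [-1.5, 1.42], [0.17, 2.43], [-1.26, 4.41], [0.16, 1.93], [-2.52, 2.52]. Speed limits (rad/s): [1.89, 1.89, 2.39, 2.39, 3.01, 3.01, 3.01].

### API

Orientations are given as a rotation vector (axis times angle).
In Python, from cell import get_state, cams, job, r gives the robot as it stands.
- The arm moves only by the tool send_rows, never from a script. Its argument "deltas" is text: rows parted by semicolons, each of 5 numbers parted by spaces: the closure, from 0 (fully open) to 1 (shut), then the shift along the tool's x, y, z in mm, then the turn about the tool's z in rad. A call has 1 to 5 rows; each row is the pose to reach, as a shift and turn from the pose commanded when the call began, along the tool's axes at that moment; what a row does not reach only later rows make up. A row lasts 1/8 s, in which the tool goes at most 62.5 mm and 10.7 degrees, less where a joint would pass 70% of its speed; a pose out of reach is approached as far as the arm can. A call with a gripper value outside its range is refused whole. The fingers move at their own pace and stop on an object; "squeeze" is the grip in N (left out, the last holds). Time passes only in rows, so rows that repeat a pose let the fingers close. It gives the time, the measured TCP pose, the force and the opening at its end, in the units of the state.
- get_state(): the state, without advancing time (a new reading comes with each control period).
- cams.read_camera(name): name is "side" or "top"; returns the picture (420x560x3 uint8, red, green, blue); there is no depth.
- cams.calibration(name): a dict with "mtx" (3x3 intrinsics, pixels), "R" (3x3) and "t" (3): a world point X has camera coordinates R X + t. Camera axes: x right, y down, z forward; pixel columns grow to the right and rows downward; lengths in m; the calibration is good to about 2 mm. A picture is of the moment at which its call begins. calibration takes no time and is no camera call.
- job.finish_job(): hands the job in, once; it reports no verdict.
Trained networks look in the newest picture that a camera, given by its name, has taken for a name from the list of things; names that differ only in an ending like _2 or _b are one class to them, and where a whole thing is asked for, a point or a joint stands for the part that bears it (a point fixed in the world has none). Each returns a list of dicts, best first, with "score" (0 to 1); they miss things now and then, are a little off and sometimes report something else, mostly with a low value. They report only what shows in the picture. A call takes as long as a camera call.
- cams.find_in(thing, camera): "extent" ([centre column, centre row, width, height] in pixels, round what is visible of it).
- cams.regions_of(thing, camera): "mask" (420x560 bool, what is visible of it) and "extent" ([centre column, centre row, width, height] in pixels, round what is visible of it).
- cams.tip_of(thing, camera): "xy" ([column, row] in pixels: a listed point, or the origin of a listed thing).
The state is a dict: "clock": time; "joint_pos": joint angles; "joint_vel": joint speeds; "tau": joint torques, N m; "tcp_pos": TCP position; "tcp_rot": TCP orientation; "contact_force": force on the tool from outside, world axes, zero at the start; "wrist_torque": the same for the moment, N m; "opening": opening from 0.0 (shut) to 1.0 (fully open).
Only numpy, scipy, OpenCV 4.12 (cv2) and the standard library are available. Lean on these libraries where they do the work, as an engineer would, in place of code of your own. Each camera call takes 0.05 s, during which the arm holds its last target.

## Working session

There is one attempt and no reset: what is moved stays moved. The work goes in short steps, Python scripts to look and compute and a tool call to move; the robot and the scene stay as the last step left them, time stands still between calls to the robot, and variables do not carry over. Pictures are saved under pics/ and viewed, and the job is handed in when it is done.

Besides the shell and the picture viewer there is one more tool, called after "Request:" as name(argument=value, ...), one argument or row to a line, values as JSON. send_rows: Moves the arm, as the interface text tells. Its arguments: {"type":"object","properties":{"deltas":{"type":"string"},"squeeze":{"type":"number"}},"required":["deltas"]}

```bash
ls; mkdir -p pics
cat > h.py <<'E'
import numpy as np, cv2
from cell import get_state, cams, job, r
from scipy.spatial.transform import Rotation as Rn
def P(c):
    k=cams.calibration(c); return np.array(k["mtx"]),np.array(k["R"]),np.array(k["t"]).ravel()
def proj(c,X):
    K,R,t=P(c); q=(R@np.atleast_2d(X).T).T+t; q=(K@q.T).T; return q[:,:2]/q[:,2:]
def ray_z(c,uv,z):
    K,R,t=P(c); o=-R.T@t; d=R.T@np.linalg.inv(K)@np.array([uv[0],uv[1],1.]); return o+d*(z-o[2])/d[2]
def tri(uvs):
    A=[];b=[]
    for c,uv in uvs.items():
        K,R,t=P(c); o=-R.T@t; d=R.T@np.linalg.inv(K)@np.array([uv[0],uv[1],1.]); d/=np.linalg.norm(d)
        M=np.eye(3)-np.outer(d,d); A.append(M); b.append(M@o)
    return np.linalg.lstsq(np.vstack(A),np.hstack(b),rcond=None)[0]
def save(c,name):
    im=cams.read_camera(c); cv2.imwrite(f"pics/{name}.png",im[:,:,::-1]); return im
E
python3 - <<'E'
from h import *
s=get_state(); print({k:np.round(v,3) for k,v in s.items()}); print(r.finger_overhang)
for c in("top","side"):
    save(c,c+"0"); K,R,t=P(c); print(c,K.round(1).tolist(),(-R.T@t).round(3),R.round(2).tolist())
    for n in("waste_box","shutter","suture_carton","forceps","small_vial_centre","large_vial_centre"):
        print(n,[(round(d["score"],2),np.round(d["extent"],0).tolist()) for d in cams.find_in(n,c)][:2])
    for n in("waste_box","window","opening","small_vial_centre","large_vial_centre"):
        print(n,[(round(d["score"],2),np.round(d["xy"],1).tolist()) for d in cams.tip_of(n,c)][:2])
E
```

```text
pics
{'clock': np.float64(0.0), 'joint_pos': array([-1.337,  0.522, -0.036,  1.6  ,  0.021,  1.021, -0.113]), 'joint_vel': array([ 0.   , -0.   ,  0.   ,  0.001, -0.002,  0.001,  0.   ]), 'tau': array([ 0.0000e+00, -9.2712e+01,  1.9800e+00, -3.6992e+01,  1.8000e-02,
        8.0000e-03, -0.0000e+00]), 'tcp_pos': array([0.187, 0.596, 0.256]), 'tcp_rot': array([ 2.531e+00,  1.859e+00, -1.000e-03]), 'contact_force': array([ 0.775, -0.17 ,  0.822]), 'wrist_torque': array([ 0.014,  0.01 , -0.007]), 'opening': np.float64(0.998)}
0.025
top [[500.4, 0.0, 276.9], [0.0, 500.4, 206.0], [0.0, 0.0, 1.0]] [ 0.484 -0.11   0.952] [[-0.02, -1.0, -0.02], [-1.0, 0.03, -0.08], [0.08, 0.02, -1.0]]
waste_box [(0.73, [222.0, 219.0, 104.0, 90.0])]
shutter [(0.71, [236.0, 225.0, 48.0, 42.0])]
suture_carton [(0.98, [265.0, 103.0, 66.0, 37.0])]
forceps []
small_vial_centre []
large_vial_centre [(0.62, [384.0, 168.0, 21.0, 22.0]), (0.39, [223.0, 218.0, 106.0, 88.0])]
waste_box [(0.76, [230.8, 222.6])]
window [(0.63, [223.3, 216.2])]
opening [(0.74, [239.2, 224.8])]
small_vial_centre [(0.58, [368.5, 230.1])]
large_vial_centre [(0.81, [385.1, 166.7]), (0.33, [223.9, 215.9])]
side [[419.6, 0.0, 278.8], [0.0, 419.6, 202.0], [0.0, 0.0, 1.0]] [ 0.341 -0.821  0.482] [[0.95, -0.33, 0.0], [-0.15, -0.43, -0.89], [0.29, 0.84, -0.46]]
waste_box [(0.76, [236.0, 204.0, 68.0, 63.0])]
shutter [(0.62, [239.0, 193.0, 31.0, 10.0]), (0.5, [234.0, 206.0, 60.0, 66.0])]
suture_carton [(0.67, [330.0, 277.0, 20.0, 37.0]), (0.63, [345.0, 217.0, 40.0, 39.0])]
forceps [(0.17, [265.0, 282.0, 14.0, 29.0])]
small_vial_centre [(0.76, [264.0, 284.0, 12.0, 26.0])]
large_vial_centre []
waste_box [(0.83, [236.4, 222.7])]
window [(0.51, [237.6, 192.9])]
opening [(0.9, [238.3, 192.8])]
small_vial_centre []
large_vial_centre [(0.86, [326.5, 275.5])]
```

View pics/top0.png

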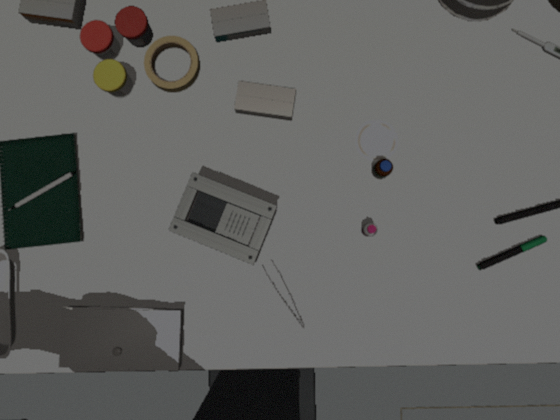

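View pics/side0.png

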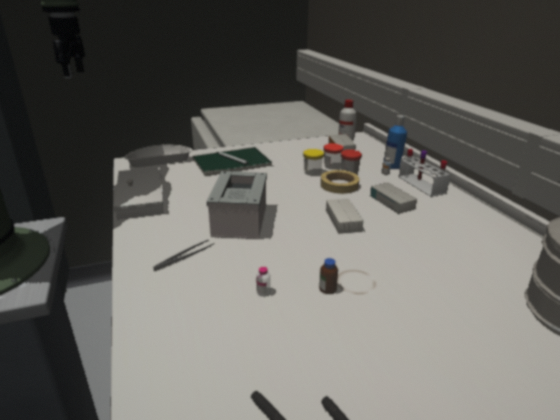

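The top view shows the box at about (223,218). Its shutter, with five lines, is at (238,222), and the dark floor at (207,211). The small vial (pink cap) is at (370,230), the large vial (blue cap) at (384,168), the forceps at (285,295) and the carton at (265,100). I'll zoom in for the lid geometry.

Run:
```python
from h import *
im=cv2.imread("pics/top0.png")
c=cv2.resize(im[155:275,155:290],None,fx=5.5,fy=4.9,interpolation=cv2.INTER_CUBIC)
c=cv2.resize(im[160:270,160:290],None,fx=5,fy=5,interpolation=cv2.INTER_CUBIC)
c=np.clip(c.astype(float)*1.5,0,255).astype(np.uint8)
for i in range(0,130,10): cv2.putText(c,str(160+i),(i*5,8),0,.3,(0,255,255)); cv2.line(c,(i*5,10),(i*5,14),(0,255,255))
for i in range(0,110,10): cv2.putText(c,str(160+i),(0,i*5+3),0,.3,(0,255,255))
cv2.imwrite("pics/z0.png",c)
c=cv2.resize(im[140:260,340:420],None,fx=5,fy=5,interpolation=cv2.INTER_CUBIC)
c=np.clip(c.astype(float)*1.5,0,255).astype(np.uint8)
im2=cv2.imread("pics/side0.png"); d=cv2.resize(im2[160:240,200:280],None,fx=5,fy=5,interpolation=cv2.INTER_CUBIC);d=np.clip(d.astype(float)*1.5,0,255).astype(np.uint8)
d=cv2.copyMakeBorder(d,0,200,0,0,0)
cv2.imwrite("pics/z1.png",np.hstack([c,d]))
```

```text
(no output)
```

View pics/z0.png

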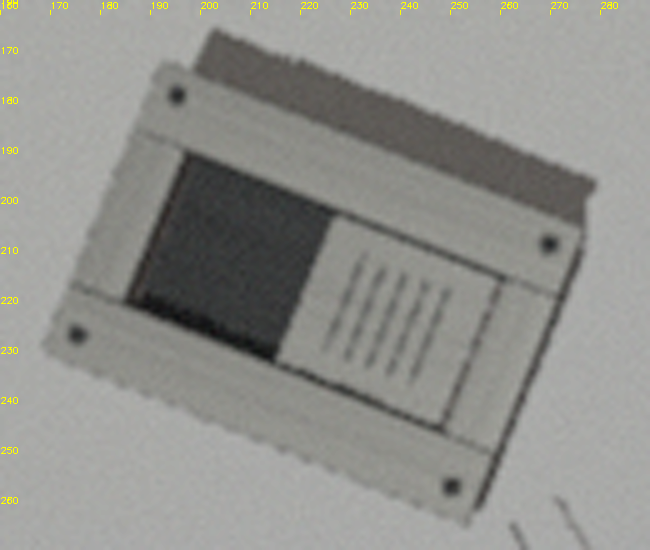

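View pics/z1.png

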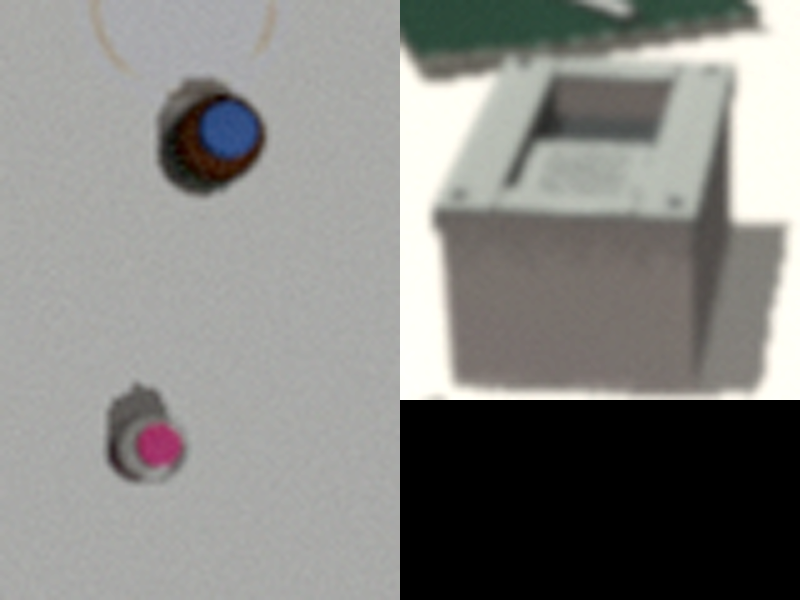

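Run:
```python
from h import *
z=.09
sc=[(195.4,179),(269.8,208.8),(250.4,257.4),(175.6,226.8)]
w=[(197.2,190.4),(260.6,216),(248.2,246),(185.6,220.6)]
for L in(sc,w):
    p=np.array([ray_z("top",u,z) for u in L]); print(p.round(4).tolist(),"c",p.mean(0).round(4), "len",[round(float(np.linalg.norm(p[i]-p[(i+1)%4])),4) for i in range(4)])
    y=(p[0]+p[3]-p[1]-p[2]); x=(p[0]+p[1]-p[2]-p[3]); print("yaw from y",np.arctan2(-y[0],y[1]),"from x",np.arctan2(x[1],x[0]))
print("vial top", ray_z("top",(371.6,229),.052), "base", "large", ray_z("top",(386,165.8),.062))
# vial circle fit via region
for n in("small_vial_centre","large_vial_centre"):
  for c in("top","side"):
    cams.read_camera(c)
    R=cams.regions_of(n,c); print(n,c,[(round(q["score"],2),np.round(q["extent"],1).tolist()) for q in R][:2])
# check in side view: box corners, vial
c0=np.array([ray_z("top",u,z) for u in w]).mean(0)
print(c0, proj("side",[[*ray_z("top",(371.6,229),.052)[:2],q] for q in(0,.052)]), proj("side",[ray_z("top",u,z) for u in sc]))
```

```text
[[0.602, 0.0497, 0.09], [0.5466, -0.0787, 0.09], [0.4638, -0.0434, 0.09], [0.5197, 0.0852, 0.09]] c [0.533  0.0032 0.09  ] len [0.1399, 0.09, 0.1402, 0.0897]
yaw from y -0.40877437312563797 from x -0.40464975501932604
[[0.582, 0.0468, 0.09], [0.5345, -0.0625, 0.09], [0.4834, -0.04, 0.09], [0.5299, 0.0677, 0.09]] c [0.5325 0.003  0.09  ] len [0.1192, 0.0558, 0.1173, 0.056]
yaw from y -0.4087308907060452 from x -0.39760914545481
vial top [ 0.50825269 -0.25867342  0.052     ] base large [ 0.62005233 -0.28706665  0.062     ]
small_vial_centre top [(0.69, [369.2, 228.8, 18.4, 13.6])]
small_vial_centre side []
large_vial_centre top [(0.64, [383.7, 168.8, 27.0, 20.5])]
large_vial_centre side [(0.73, [329.7, 277.1, 21.4, 36.0])]
[0.53246385 0.00299741 0.09      ] [[263.16932712 293.18655971]
 [262.80033509 269.15608094]] [[262.05640011 173.84320485]
 [254.56392532 200.78212397]
 [211.33484203 199.2078975 ]
 [224.32935456 172.5741929 ]]
```

```bash
cat >> h.py <<'E'
C=np.array([.5328,.003]); YW=-.407
BX=np.array([np.cos(YW),np.sin(YW)]); BY=np.array([-np.sin(YW),np.cos(YW)])
def box(bx,by): return C+BX*bx+BY*by
def plan(xy,z,s=None):
    s=s or get_state(); T=Rn.from_rotvec(s["tcp_rot"]).as_matrix()
    d=T.T@(np.array([*xy,z])-s["tcp_pos"])*1000
    tx=T[:,0]; yaw=np.arctan2(tx[1],tx[0]); want=np.arctan2(BY[1],BY[0])
    print("delta mm",d.round(1),"turn",round(-(want-yaw),4),"tool z",T[:,2].round(4),"F",np.round(s["contact_force"],2),"clk",s["clock"], "pos",s["tcp_pos"].round(4))
E
python3 -c "
from h import *
plan(box(0,-.029),.256)"
```

```text
delta mm [-4.915e+02  5.045e+02  3.000e-01] turn 0.1031 tool z [-0.e+00 -1.e-04 -1.e+00] F [ 0.02  0.22 -0.61] clk 1.6 pos [0.187  0.5963 0.2563]
```

Request:
send_rows(
  deltas="1 -35 36 0 0.02; 1 -75 77 0 0.05; 1 -115 118 0 0.08; 1 -155 159 0 0.103; 1 -195 200 0 0.103",
  squeeze=30,
)

```text
clock: 2.22
tcp_pos: [0.3202, 0.3488, 0.2565]
tcp_rot: [-2.625, -1.726, -0.001]
contact_force: [1.7, 0.5, -0.7]
opening: 0.003
```

```bash
python3 -c "
from h import *
plan(box(0,-.029),.256)"
```

```text
delta mm [-262.4  332.2    0.4] turn -0.0001 tool z [ 4.e-04  4.e-04 -1.e+00] F [ 1.72  0.52 -0.69] clk 2.225 pos [0.3202 0.3488 0.2565]
```

Request:
send_rows(
  deltas="1 -37 47 0 0; 1 -74 93 0 0; 1 -111 140 0 0; 1 -148 187 0 0; 1 -185 234 0 0",
)

```text
clock: 2.85
tcp_pos: [0.4619, 0.0862, 0.2566]
tcp_rot: [2.624, 1.727, 0.001]
contact_force: [0.3, 0.6, -0.2]
opening: 0.001
```

```bash
python3 -c "
from h import *
plan(box(0,-.029),.128)"
```

```text
delta mm [-77.5  97.9 128.6] turn 0.0004 tool z [ 8.e-04  4.e-04 -1.e+00] F [ 0.32  0.57 -0.2 ] clk 2.85 pos [0.4619 0.0862 0.2566]
```

Request:
send_rows(
  deltas="1 -38 49 20 0; 1 -77 97 50 0; 1 -77.5 98 90 0; 1 -77.5 98 115 0; 1 -77.5 98 128 0",
)

```text
clock: 3.48
tcp_pos: [0.5201, -0.0221, 0.1272]
tcp_rot: [-2.624, -1.726, 0.002]
contact_force: [-0.2, -0.2, -0.3]
opening: 0.005
```

Request:
send_rows(
  deltas="1 0 0 0 0; 1 0 0 0 0",
)

```text
clock: 3.72
tcp_pos: [0.521, -0.0218, 0.1293]
tcp_rot: [2.624, 1.727, 0.002]
contact_force: [0.1, 0.2, 0.9]
opening: 0.0
```

```bash
python3 -c "
from h import *
plan(box(0,-.029),.120)
save('top','t1');save('side','s1')
a=cv2.imread('pics/t1.png')[150:290,150:300];b=cv2.imread('pics/s1.png')[120:260,180:300]
cv2.imwrite('pics/z2.png',np.hstack([cv2.resize(a,(430,400)),cv2.resize(b,(343,400))]))
print(proj('side',[[*box(0,-.029),.095]]))"
```

```text
delta mm [-1.6  1.   9.3] turn 0.0006 tool z [ 1.5e-03  2.0e-04 -1.0e+00] F [0.08 0.2  0.95] clk 3.725 pos [ 0.521  -0.0218  0.1293]
[[236.03057886 189.33383597]]
```

View pics/z2.png

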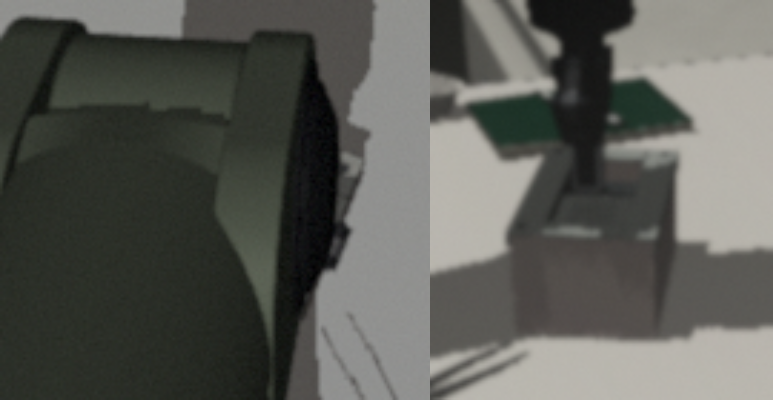

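The side view shows the closed tips at about (236,187), over the shutter and just above the lid. That agrees with the projection. Next I'll descend in small steps and watch the force.

Request:
send_rows(
  deltas="1 -1.5 1 3 0; 1 -1.5 1 6 0; 1 -1.5 1 8 0; 1 -1.5 1 9 0",
)

```text
clock: 4.32
tcp_pos: [0.5208, -0.0237, 0.1191]
tcp_rot: [-2.624, -1.727, 0.0]
contact_force: [-0.7, 0.1, -0.0]
opening: -0.003
```

Request:
send_rows(
  deltas="1 0 0 1 0; 1 0 0 2 0; 1 0 0 2 0",
)

```text
clock: 4.7
tcp_pos: [0.5208, -0.0238, 0.1173]
tcp_rot: [-2.624, -1.727, 0.0]
contact_force: [0.1, 0.3, -0.1]
opening: -0.002
```

Request:
send_rows(
  deltas="1 0 0 1 0; 1 0 0 2 0; 1 0 0 2 0",
)

```text
clock: 5.08
tcp_pos: [0.5208, -0.0238, 0.1152]
tcp_rot: [-2.624, -1.727, 0.0]
contact_force: [0.3, 0.1, 0.1]
opening: 0.001
```

Request:
send_rows(
  deltas="1 0 0 1 0; 1 0 0 1 0",
)

```text
clock: 5.32
tcp_pos: [0.5208, -0.0238, 0.1142]
tcp_rot: [-2.624, -1.727, 0.0]
contact_force: [-0.2, 0.8, -0.4]
opening: -0.001
```

Request:
send_rows(
  deltas="1 0 0 1 0; 1 0 0 1 0",
)

```text
clock: 5.58
tcp_pos: [0.5208, -0.0238, 0.1132]
tcp_rot: [-2.624, -1.727, 0.0]
contact_force: [0.1, 0.6, -0.0]
opening: -0.001
```

Request:
send_rows(
  deltas="1 0 0 1 0; 1 0 0 1 0",
)

```text
clock: 5.82
tcp_pos: [0.5208, -0.0237, 0.1122]
tcp_rot: [-2.624, -1.727, 0.0]
contact_force: [-0.9, -0.7, -0.5]
opening: -0.001
```

Request:
send_rows(
  deltas="1 0 0 1 0; 1 0 0 1 0",
)

```text
clock: 6.08
tcp_pos: [0.5208, -0.0237, 0.1112]
tcp_rot: [-2.624, -1.727, 0.0]
contact_force: [-0.1, -0.1, -0.4]
opening: -0.001
```

Request:
send_rows(
  deltas="1 0 0 1 0; 1 0 0 1 0",
)

```text
clock: 6.32
tcp_pos: [0.5208, -0.0238, 0.1102]
tcp_rot: [-2.624, -1.727, 0.0]
contact_force: [0.9, -0.8, 0.1]
opening: -0.001
```

Request:
send_rows(
  deltas="1 0 0 1 0; 1 0 0 1 0",
)

```text
clock: 6.58
tcp_pos: [0.5208, -0.0238, 0.1092]
tcp_rot: [-2.624, -1.727, 0.0]
contact_force: [0.2, -0.2, -0.6]
opening: 0.002
```

Request:
send_rows(
  deltas="1 0 0 1 0; 1 0 0 1 0",
)

```text
clock: 6.82
tcp_pos: [0.5208, -0.0238, 0.1082]
tcp_rot: [-2.624, -1.727, 0.0]
contact_force: [-0.3, 0.4, 0.3]
opening: -0.004
```

Request:
send_rows(
  deltas="1 0 0 1 0; 1 0 0 1 0",
)

```text
clock: 7.08
tcp_pos: [0.5208, -0.0238, 0.1072]
tcp_rot: [-2.624, -1.727, 0.0]
contact_force: [-0.2, -0.4, 0.4]
opening: 0.003
```

Request:
send_rows(
  deltas="1 0 0 0.7 0; 1 0 0 0.7 0",
)

```text
clock: 7.32
tcp_pos: [0.5208, -0.0238, 0.1066]
tcp_rot: [-2.624, -1.727, 0.0]
contact_force: [0.0, -0.1, 0.2]
opening: -0.002
```

Request:
send_rows(
  deltas="1 0 0 1 0; 1 0 0 1 0",
)

```text
clock: 7.58
tcp_pos: [0.5209, -0.0238, 0.1057]
tcp_rot: [2.624, 1.727, 0.0]
contact_force: [-1.4, 0.0, 4.7]
opening: 0.001
```

Request:
send_rows(
  deltas="1 0 0 0.7 0; 1 0 0 0.7 0",
)

```text
clock: 7.82
tcp_pos: [0.5209, -0.0238, 0.1051]
tcp_rot: [2.624, 1.727, 0.0]
contact_force: [-2.0, -0.6, 8.1]
opening: -0.001
```

Request:
send_rows(
  deltas="1 0 0 0.5 0; 1 0 0 0.9 0; 1 0 0 0.9 0",
)

```text
clock: 8.2
tcp_pos: [0.5209, -0.0239, 0.1044]
tcp_rot: [2.624, 1.727, 0.0]
contact_force: [-2.6, 0.1, 13.4]
opening: -0.002
```

Request:
send_rows(
  deltas="1 1.5 0 0.1 0; 1 3 0 0.15 0; 1 5 0 0.25 0; 1 7 0 0.35 0; 1 8 0 0.4 0",
)

```text
clock: 8.82
tcp_pos: [0.5239, -0.0168, 0.104]
tcp_rot: [2.624, 1.726, -0.0]
contact_force: [-3.8, -3.3, 12.8]
opening: -0.002
```

Request:
send_rows(
  deltas="1 2 0 0.25 0; 1 4 0 0.35 0; 1 6 0 0.45 0; 1 8 0 0.6 0; 1 10 0 0.7 0",
)

```text
clock: 9.45
tcp_pos: [0.5279, -0.0077, 0.1033]
tcp_rot: [2.625, 1.726, -0.0]
contact_force: [-4.2, -2.6, 14.2]
opening: -0.001
```

Request:
send_rows(
  deltas="1 2 0 0.1 0; 1 4 0 0.2 0; 1 6 0 0.3 0; 1 8 0 0.4 0; 1 10 0 0.5 0",
)

```text
clock: 10.07
tcp_pos: [0.5319, 0.0015, 0.1028]
tcp_rot: [2.625, 1.726, -0.0]
contact_force: [-4.0, -2.3, 14.3]
opening: -0.002
```

Run:
```python
from h import *
save('side','s2')
b=cv2.imread('pics/s2.png')[160:240,190:290]
cv2.imwrite('pics/z3.png',cv2.resize(b,None,fx=6,fy=6,interpolation=cv2.INTER_CUBIC))
s=get_state(); d=s["tcp_pos"][:2]-C; print(d@BX,d@BY,s["contact_force"])
```

```text
-0.0002486287026669994 -0.0014447358877103052 [-4.26753652 -1.38700636 13.3837931 ]
```

View pics/z3.png

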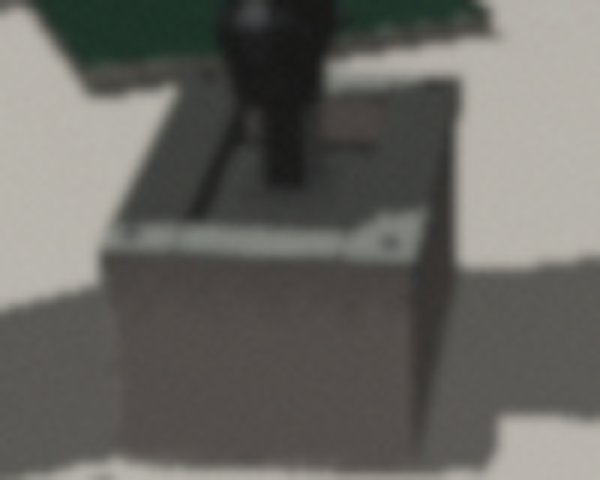

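Run:
```python
from h import *
for q in(0,.028):
    for by in(-.060+q,.002+q):
        p=proj('side',[[*box(bx,by),.081-.0015*q/.028] for bx in(-.028,.028)]); print(q,by,((p-[190,160])*6).round(0).tolist())
p=proj('side',[[*box(bx,-.06),.09] for bx in(-.028,.028)]);print(((p-[190,160])*6).round(0))
a=cv2.imread('pics/s2.png')[160:240,190:290];b=cv2.imread('pics/side0.png')[160:240,190:290]
f=lambda x:cv2.resize(np.clip(x.astype(float)*2.2,0,255).astype(np.uint8)[10:45,10:80],None,fx=5.6,fy=8,interpolation=cv2.INTER_CUBIC)
cv2.imwrite('pics/z4.png',np.hstack([f(a),f(b)]))
```

```text
0 -0.06 [[184.0, 247.0], [343.0, 253.0]]
0 0.002 [[217.0, 172.0], [367.0, 177.0]]
0.028 -0.032 [[199.0, 216.0], [354.0, 222.0]]
0.028 0.03 [[231.0, 144.0], [376.0, 149.0]]
[[182. 224.]
 [342. 230.]]
```

View pics/z4.png

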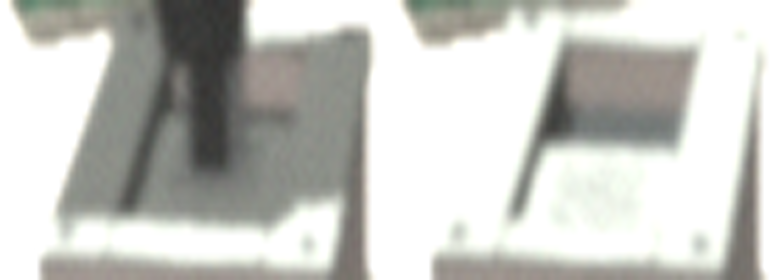

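The shutter's far edge now projects where a 28 mm opening should put it, so the plate is following the fingers. I'll keep dragging.

Request:
send_rows(
  deltas="1 2 0 0.15 0; 1 4 0 0.25 0; 1 6 0 0.35 0; 1 8 0 0.45 0; 1 10 0 0.55 0",
)

```text
clock: 10.75
tcp_pos: [0.5359, 0.0107, 0.1023]
tcp_rot: [2.625, 1.726, -0.0]
contact_force: [-4.0, -2.9, 13.9]
opening: -0.001
```

Request:
send_rows(
  deltas="1 2 0 0.1 0; 1 4 0 0.2 0; 1 6 0 0.3 0; 1 8 0 0.4 0; 1 10 0 0.5 0",
)

```text
clock: 11.38
tcp_pos: [0.5398, 0.0199, 0.1018]
tcp_rot: [2.625, 1.726, -0.0]
contact_force: [-4.7, -2.7, 14.3]
opening: -0.0
```

Request:
send_rows(
  deltas="1 2 0 0.1 0; 1 4 0 0.2 0; 1 6 0 0.3 0; 1 8 0 0.4 0; 1 9 0 0.45 0",
)

```text
clock: 12.0
tcp_pos: [0.5431, 0.0275, 0.1013]
tcp_rot: [2.625, 1.726, -0.002]
contact_force: [-6.4, -9.4, 15.0]
opening: 0.002
```

Lateral force has jumped, so the shutter is at its stop. I'll ease back and lift.

Request:
send_rows(
  deltas="1 -1 0 -0.5 0; 1 -1 0 -3 0; 1 -1 0 -15 0; 1 -1 0 -45 0; 1 -1 0 -75 0",
)

```text
clock: 12.62
tcp_pos: [0.5429, 0.0277, 0.1772]
tcp_rot: [-2.624, -1.727, 0.0]
contact_force: [-0.4, 0.5, 0.3]
opening: 0.001
```

Run:
```python
from h import *
plan([.508,-.2587],.18)
save('side','s3')
a=cv2.imread('pics/s3.png')[160:240,190:290]
f=lambda x:cv2.resize(np.clip(x.astype(float)*1.8,0,255).astype(np.uint8),None,fx=6,fy=6,interpolation=cv2.INTER_CUBIC)
cv2.imwrite('pics/z5.png',f(a))
```

```text
delta mm [-276.8   81.3   -2.8] turn 0.0002 tool z [-1.e-04 -1.e-04 -1.e+00] F [-0.39  0.52  0.35] clk 12.625 pos [0.5429 0.0277 0.1772]
```

View pics/z5.png

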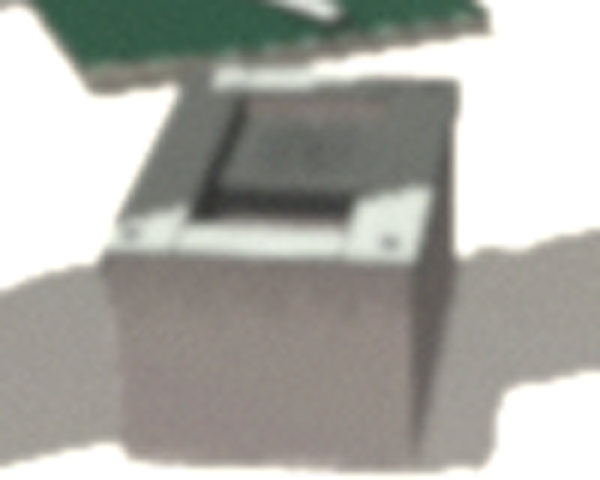

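The opening is clear, with the shutter edge at about (285,190) in the crop. Now to the vial.

Request:
send_rows(
  deltas="0 -55 16 -5 0; 0 -110 32 -5 0; 0 -165 49 -3 0; 0 -221 65 -3 0; 0 -277 81 -3 0",
)

```text
clock: 13.3
tcp_pos: [0.5075, -0.2605, 0.1795]
tcp_rot: [2.624, 1.727, 0.001]
contact_force: [0.2, 0.3, 0.6]
opening: 0.997
```

Request:
send_rows(
  deltas="0 0 0 20 0; 0 0 0 40 0; 0 0 0 60 0; 0 0 0 70 0; 0 0 0 70 0",
)

```text
clock: 13.92
tcp_pos: [0.5077, -0.2587, 0.1088]
tcp_rot: [-2.624, -1.727, 0.001]
contact_force: [-0.4, 0.6, 0.4]
opening: 0.999
```

Run:
```python
from h import *
plan([.508,-.2587],.04)
save('side','s4')
a=cv2.imread('pics/s4.png')[180:320,190:350]
cv2.imwrite('pics/z6.png',cv2.resize(a,None,fx=4,fy=4,interpolation=cv2.INTER_CUBIC))
```

```text
delta mm [ 0.2  0.4 68.8] turn 0.0002 tool z [-6.e-04  2.e-04 -1.e+00] F [-0.37  0.6   0.36] clk 13.925 pos [ 0.5077 -0.2587  0.1088]
```

View pics/z6.png

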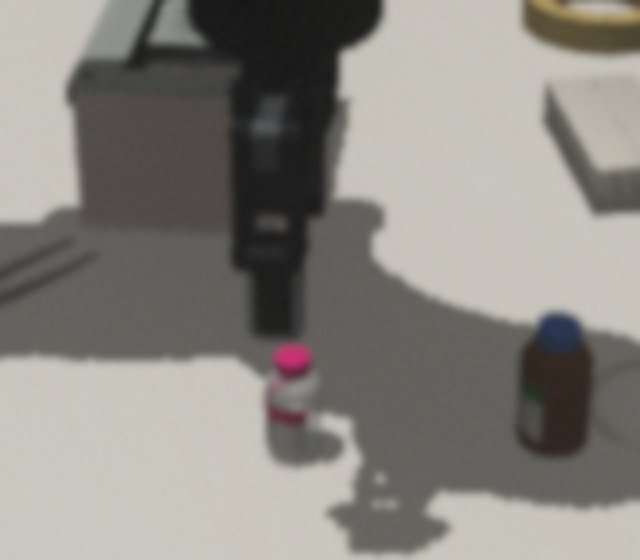

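Request:
send_rows(
  deltas="0 0 0 20 0; 0 0 0 40 0; 0 0 0 60 0; 0 0 0 68.5 0; 0 0 0 68.5 0",
)

```text
clock: 14.6
tcp_pos: [0.5077, -0.2588, 0.0402]
tcp_rot: [-2.624, -1.727, 0.001]
contact_force: [0.2, 0.2, -0.7]
opening: 0.996
```

Run:
```python
from h import *
plan([.508,-.2587],.04)
print(proj('side',[[.508,-.2587,.052]]))
save('side','s5');save('top','t5')
a=cv2.imread('pics/s5.png')[220:320,210:350];b=cv2.imread('pics/t5.png')[180:280,310:450]
cv2.imwrite('pics/z7.png',np.hstack([cv2.resize(q,None,fx=2.8,fy=4,interpolation=cv2.INTER_CUBIC) for q in(a,b)]))
```

```text
delta mm [0.2 0.3 0.2] turn 0.0001 tool z [-6.e-04  2.e-04 -1.e+00] F [ 0.22  0.19 -0.66] clk 14.6 pos [ 0.5077 -0.2588  0.0402]
[[262.66359502 269.19330196]]
```

View pics/z7.png

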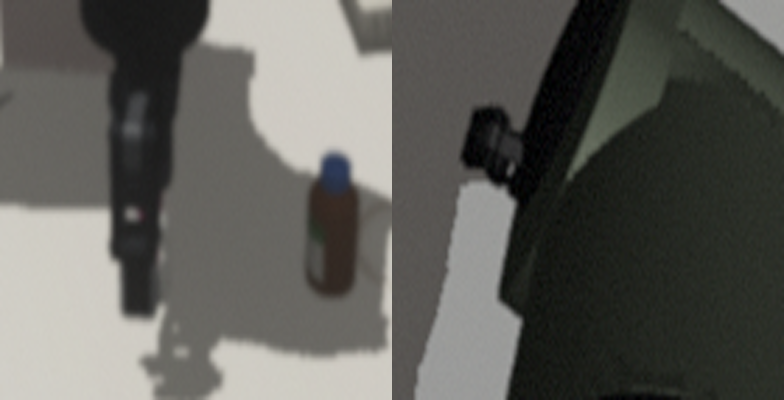

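The vial is between the fingers (its pink cap shows through the finger gap at crop (135,213)). Closing now.

Request:
send_rows(
  deltas="1 0 0 0 0; 1 0 0 0 0; 1 0 0 0 0; 1 0 0 0 0; 1 0 0 0 0",
  squeeze=30,
)

```text
clock: 15.32
tcp_pos: [0.5079, -0.2588, 0.0406]
tcp_rot: [2.624, 1.727, 0.0]
contact_force: [-0.7, 1.1, 5.7]
opening: 0.281
```

Request:
send_rows(
  deltas="1 0 0 -15 0; 1 0 0 -50 0; 1 0 0 -90 0; 1 0 0 -120 0; 1 0 0 -120 0",
)

```text
clock: 15.95
tcp_pos: [0.5087, -0.2593, 0.1633]
tcp_rot: [2.622, 1.725, 0.004]
contact_force: [0.9, -0.3, -1.4]
opening: 0.276
```

Run:
```python
from h import *
plan(box(0,-.031),.175)
save('side','s6')
a=cv2.imread('pics/s6.png')[130:330,170:350]
cv2.imwrite('pics/z8.png',cv2.resize(a,None,fx=3,fy=3,interpolation=cv2.INTER_CUBIC))
```

```text
delta mm [219.4 -81.7 -12. ] turn 0.0 tool z [ 0.004  -0.0015 -1.    ] F [ 0.85 -0.26 -1.42] clk 15.95 pos [ 0.5087 -0.2593  0.1633]
```

View pics/z8.png

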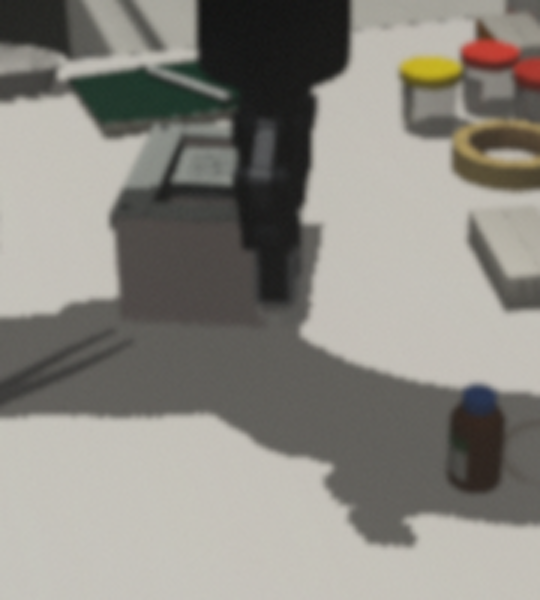

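Request:
send_rows(
  deltas="1 30 -11 -12 0; 1 75 -28 -12 0; 1 125 -47 -12 0; 1 175 -65 -12 0; 1 219 -81.5 -12 0",
)

```text
clock: 16.62
tcp_pos: [0.519, -0.0234, 0.1718]
tcp_rot: [-2.623, -1.727, 0.002]
contact_force: [0.9, -0.6, -0.1]
opening: 0.282
```

Request:
send_rows(
  deltas="1 0 0 0 0; 1 0 0 0 0",
)

```text
clock: 16.88
tcp_pos: [0.5192, -0.0258, 0.172]
tcp_rot: [-2.624, -1.727, 0.002]
contact_force: [-0.5, -0.6, -0.2]
opening: 0.278
```

Run:
```python
from h import *
plan(box(0,-.031),.124)
save('side','s7')
a=cv2.imread('pics/s7.png')[100:240,170:300]
cv2.imwrite('pics/z9.png',cv2.resize(a,None,fx=4,fy=4,interpolation=cv2.INTER_CUBIC))
```

```text
delta mm [ 0.9  1.1 48. ] turn 0.0002 tool z [-9.e-04 -5.e-04 -1.e+00] F [-0.49 -0.65 -0.16] clk 16.875 pos [ 0.5192 -0.0258  0.172 ]
```

View pics/z9.png

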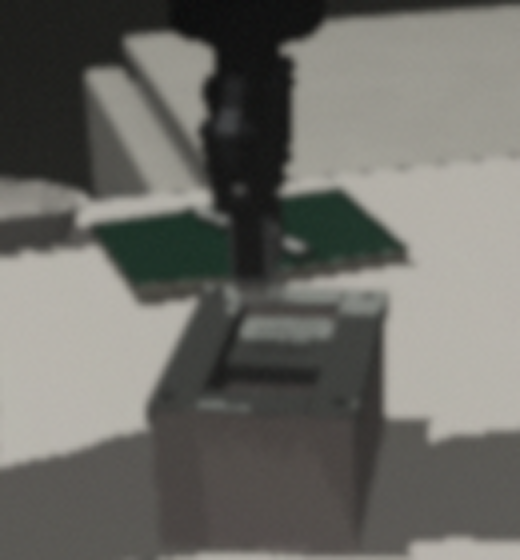

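Request:
send_rows(
  deltas="1 1 1 15 0; 1 1 1 30 0; 1 1 1 42 0; 1 1 1 47 0; 1 1 1 47 0",
)

```text
clock: 17.55
tcp_pos: [0.5208, -0.025, 0.125]
tcp_rot: [-2.624, -1.727, 0.001]
contact_force: [0.1, 0.3, -0.1]
opening: 0.279
```

Request:
send_rows(
  deltas="0.3 0 0 0 0; 0.3 0 0 0 0; 0.3 0 0 0 0; 0.3 0 0 0 0; 0.3 0 0 0 0",
)

```text
clock: 18.18
tcp_pos: [0.5209, -0.0249, 0.1254]
tcp_rot: [2.624, 1.727, 0.0]
contact_force: [0.5, 0.7, 0.2]
opening: 0.7
```

Request:
send_rows(
  deltas="0.3 0 0 -20 0; 0.3 0 0 -60 0; 0.3 50 0 -90 0; 0.3 100 0 -90 0; 0.3 150 0 -90 0",
)

```text
clock: 18.8
tcp_pos: [0.5808, 0.1145, 0.216]
tcp_rot: [2.624, 1.727, 0.001]
contact_force: [0.9, -0.3, -0.1]
opening: 0.7
```

Request:
send_rows(
  deltas="0.3 50 0 0 0; 0.3 100 0 0 0; 0.3 150 0 0 0; 0.3 150 0 0 0",
)

```text
clock: 19.3
tcp_pos: [0.6394, 0.2549, 0.2143]
tcp_rot: [-2.619, -1.732, 0.0]
contact_force: [-0.5, -1.1, -0.8]
opening: 0.702
```

Run:
```python
from h import *
a=save('side','s8');b=save('top','t8')
a=cv2.imread('pics/s8.png')[150:300,170:320];b=cv2.imread('pics/t8.png')[150:300,150:300]
cv2.imwrite('pics/z10.png',np.hstack([cv2.resize(np.clip(q.astype(float)*2,0,255).astype(np.uint8),(400,400),interpolation=cv2.INTER_CUBIC) for q in(a,b)]))
for c in("top","side"):
  print(c,[(round(d["score"],2),np.round(d["xy"],1).tolist()) for d in cams.tip_of("small_vial_centre",c)])
print(proj('top',[[*box(0,-.031),.03]]))
```

```text
top [(0.76, [230.5, 213.4])]
side []
[[242.57815828 225.95771305]]
```

View pics/z10.png

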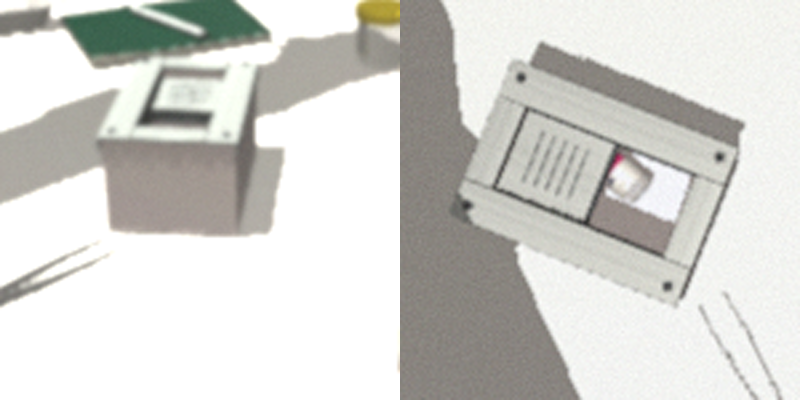

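The top view shows the vial lying inside the box at crop (625,178), with the shutter fully open at crop (560,165). Now I'll press on the shutter's middle and drag it shut.

Run:
```python
from h import *
plan(box(0,.029),.130)
```

```text
delta mm [-239.5   -0.3   85.6] turn -0.0011 tool z [-1.e-04 -6.e-04 -1.e+00] F [ 0.51 -0.71 -0.56] clk 19.5 pos [0.6396 0.2494 0.2154]
```

Request:
send_rows(
  deltas="1 -55 0 0 0; 1 -110 0 0 0; 1 -165 0 0 0; 1 -220 0 0 0; 1 -239 0 10 0",
)

```text
clock: 20.12
tcp_pos: [0.544, 0.0272, 0.2064]
tcp_rot: [2.628, 1.72, 0.002]
contact_force: [0.8, 0.5, -0.2]
opening: 0.002
```

Request:
send_rows(
  deltas="1 0 0 20 0; 1 0 0 45 0; 1 0 0 65 0; 1 0 0 75 0; 1 0 0 75 0",
)

```text
clock: 20.75
tcp_pos: [0.5449, 0.0311, 0.1301]
tcp_rot: [-2.624, -1.726, 0.001]
contact_force: [0.8, -0.4, 0.1]
opening: 0.001
```

Run:
```python
from h import *
plan(box(0,.029),.112)
```

```text
delta mm [-1.5  0.  18.1] turn -0.0 tool z [-7.e-04 -1.e-04 -1.e+00] F [ 0.78 -0.42  0.07] clk 20.75 pos [0.5449 0.0311 0.1301]
```

Request:
send_rows(
  deltas="1 -1.5 0 6 0; 1 -1.5 0 12 0; 1 -1.5 0 17 0; 1 -1.5 0 19 0; 1 -1.5 0 20 0",
)

```text
clock: 21.38
tcp_pos: [0.5445, 0.0298, 0.1103]
tcp_rot: [2.624, 1.727, -0.0]
contact_force: [-0.3, -0.5, 0.1]
opening: -0.001
```

Request:
send_rows(
  deltas="1 0 0 1 0; 1 0 0 2 0; 1 0 0 3 0; 1 0 0 3 0",
)

```text
clock: 21.88
tcp_pos: [0.5444, 0.0298, 0.1074]
tcp_rot: [-2.624, -1.727, 0.0]
contact_force: [-0.1, 0.9, -1.0]
opening: -0.002
```

Request:
send_rows(
  deltas="1 0 0 1 0; 1 0 0 1.5 0; 1 0 0 1.5 0",
)

```text
clock: 22.25
tcp_pos: [0.5444, 0.0297, 0.1058]
tcp_rot: [-2.624, -1.727, 0.0]
contact_force: [-0.3, 0.1, -0.1]
opening: 0.002
```

Request:
send_rows(
  deltas="1 0 0 0.6 0; 1 0 0 1.2 0; 1 0 0 1.2 0",
)

```text
clock: 22.62
tcp_pos: [0.5444, 0.0298, 0.1046]
tcp_rot: [-2.624, -1.727, 0.0]
contact_force: [0.2, 0.4, 0.5]
opening: -0.001
```

Request:
send_rows(
  deltas="1 0 0 0.5 0; 1 0 0 1 0; 1 0 0 1 0",
)

```text
clock: 23.0
tcp_pos: [0.5444, 0.0298, 0.1036]
tcp_rot: [-2.624, -1.727, 0.0]
contact_force: [0.2, -0.1, -0.7]
opening: 0.0
```

Request:
send_rows(
  deltas="1 0 0 0.3 0; 1 0 0 0.7 0; 1 0 0 0.7 0",
)

```text
clock: 23.38
tcp_pos: [0.5445, 0.0298, 0.1031]
tcp_rot: [2.624, 1.727, 0.0]
contact_force: [-0.3, 0.2, 3.0]
opening: 0.0
```

Request:
send_rows(
  deltas="1 0 0 0.5 0; 1 0 0 1 0; 1 0 0 1.3 0; 1 0 0 1.3 0",
)

```text
clock: 23.88
tcp_pos: [0.5445, 0.0297, 0.102]
tcp_rot: [2.624, 1.727, 0.0]
contact_force: [-2.3, -0.9, 8.9]
opening: -0.001
```

Request:
send_rows(
  deltas="1 0 0 0.3 0; 1 0 0 0.6 0; 1 0 0 0.6 0",
)

```text
clock: 24.25
tcp_pos: [0.5445, 0.0297, 0.1015]
tcp_rot: [2.624, 1.727, 0.001]
contact_force: [-2.8, -0.4, 13.1]
opening: 0.002
```

Request:
send_rows(
  deltas="1 -1.5 0 0.1 0; 1 -3 0 0.05 0; 1 -5 0 -0.05 0; 1 -7 0 -0.15 0; 1 -8 0 -0.2 0",
)

```text
clock: 24.88
tcp_pos: [0.5419, 0.0235, 0.1019]
tcp_rot: [-2.623, -1.728, -0.003]
contact_force: [-0.9, 6.9, 12.8]
opening: 0.002
```

Request:
send_rows(
  deltas="1 -2 0 -0.1 0; 1 -4 0 -0.2 0; 1 -6 0 -0.3 0; 1 -8 0 -0.4 0; 1 -9 0 -0.45 0",
)

```text
clock: 25.5
tcp_pos: [0.5383, 0.0153, 0.1024]
tcp_rot: [-2.623, -1.728, -0.003]
contact_force: [-1.4, 7.2, 11.4]
opening: 0.005
```

Request:
send_rows(
  deltas="1 0 0 0.4 0; 1 -1 0 0.4 0; 1 -3 0 0.3 0; 1 -5 0 0.2 0; 1 -7 0 0.1 0",
)

```text
clock: 26.12
tcp_pos: [0.5356, 0.0089, 0.1023]
tcp_rot: [-2.623, -1.728, -0.003]
contact_force: [-0.7, 6.8, 14.5]
opening: -0.001
```

Run:
```python
from h import *
save('side','s9')
a=cv2.imread('pics/s9.png')[160:240,190:290]
cv2.imwrite('pics/z11.png',cv2.resize(np.clip(a.astype(float)*2,0,255).astype(np.uint8),None,fx=6,fy=6,interpolation=cv2.INTER_CUBIC))
s=get_state(); d=s["tcp_pos"][:2]-C; print(d@BX,d@BY,s["contact_force"])
q0=.029-d@BY
for q in(.058,.058-q0):
    p=proj('side',[[*box(bx,-.06+q),.081-.003*q/.058] for bx in(-.028,.028)]); print(q,((p-[190,160])*6).round(0).tolist())
```

```text
0.000219483982564439 0.006239473598019298 [-1.61805327  6.36041063 14.69275004]
0.058 [[215.0, 183.0], [365.0, 189.0]]
0.0352394735980193 [[203.0, 208.0], [357.0, 213.0]]
```

View pics/z11.png

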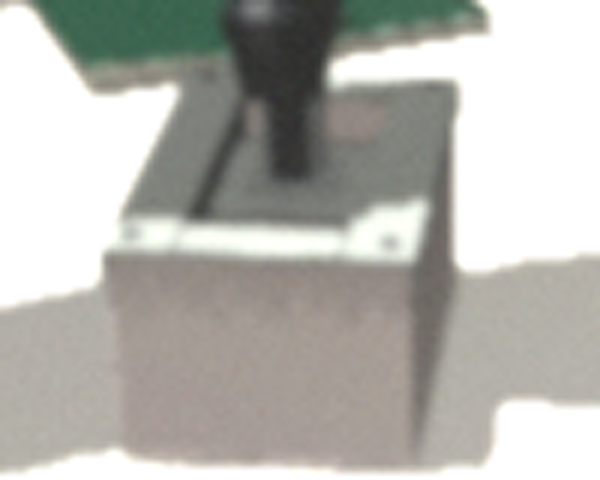

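The near edge has moved towards the lid's rim, so the shutter is following. Continuing.

Request:
send_rows(
  deltas="1 -2 0 -0.05 0; 1 -4 0 -0.15 0; 1 -6 0 -0.25 0; 1 -8 0 -0.35 0; 1 -10 0 -0.45 0",
)

```text
clock: 26.8
tcp_pos: [0.5316, -0.0003, 0.1028]
tcp_rot: [-2.623, -1.728, -0.003]
contact_force: [-1.7, 7.8, 14.6]
opening: 0.001
```

Request:
send_rows(
  deltas="1 -2 0 0 0; 1 -4 0 -0.1 0; 1 -6 0 -0.2 0; 1 -8 0 -0.3 0; 1 -10 0 -0.4 0",
)

```text
clock: 27.42
tcp_pos: [0.5277, -0.0095, 0.1032]
tcp_rot: [-2.623, -1.728, -0.003]
contact_force: [-1.5, 7.6, 16.1]
opening: -0.002
```

Request:
send_rows(
  deltas="1 -1 0 -0.3 0; 1 -3 0 -0.4 0; 1 -5 0 -0.5 0; 1 -7 0 -0.6 0; 1 -9 0 -0.7 0",
)

```text
clock: 28.05
tcp_pos: [0.5241, -0.0178, 0.1039]
tcp_rot: [-2.623, -1.728, -0.003]
contact_force: [-2.3, 7.0, 14.3]
opening: 0.001
```

Request:
send_rows(
  deltas="1 -1 0 -0.1 0; 1 -2 0 -0.1 0; 1 -3 0 -0.15 0; 1 -4 0 -0.2 0",
)

```text
clock: 28.55
tcp_pos: [0.5225, -0.0214, 0.104]
tcp_rot: [-2.623, -1.728, -0.003]
contact_force: [-1.2, 8.0, 15.0]
opening: -0.002
```

Request:
send_rows(
  deltas="1 -1 0 -0.2 0; 1 -2 0 -0.25 0; 1 -2 0 -0.25 0",
)

```text
clock: 28.92
tcp_pos: [0.5216, -0.0235, 0.1042]
tcp_rot: [-2.624, -1.728, -0.003]
contact_force: [-1.3, 6.6, 13.2]
opening: -0.004
```

Request:
send_rows(
  deltas="1 -1 0 -0.1 0; 1 -2 0 -0.2 0; 1 -2 0 -0.2 0",
)

```text
clock: 29.3
tcp_pos: [0.5213, -0.0248, 0.1045]
tcp_rot: [-2.623, -1.728, -0.004]
contact_force: [0.5, 8.5, 12.0]
opening: 0.0
```

Request:
send_rows(
  deltas="1 -1 0 0.2 0; 1 -1.5 0 0.2 0; 1 -1.5 0 0.2 0",
)

```text
clock: 29.68
tcp_pos: [0.521, -0.0261, 0.1044]
tcp_rot: [2.623, 1.728, 0.005]
contact_force: [1.8, 10.2, 13.1]
opening: 0.003
```

At the stop; lateral force keeps rising. I'll lift off, move away and check.

Request:
send_rows(
  deltas="1 1 0 -1 0; 1 1.5 0 -4 0; 1 1.5 0 -20 0; 1 1.5 0 -60 0; 1 1.5 0 -100 0",
)

```text
clock: 30.3
tcp_pos: [0.52, -0.0265, 0.2055]
tcp_rot: [-2.625, -1.726, 0.001]
contact_force: [-0.2, 0.7, 0.9]
opening: -0.0
```

Request:
send_rows(
  deltas="1 50 0 0 0; 1 100 0 0 0; 1 155 0 0 0; 1 210 0 0 0; 1 260 0 0 0",
)

```text
clock: 30.92
tcp_pos: [0.6236, 0.2143, 0.2047]
tcp_rot: [2.624, 1.727, 0.0]
contact_force: [-0.0, -0.6, -0.1]
opening: 0.002
```

Request:
send_rows(
  deltas="1 40 0 0 0; 1 60 0 0 0; 1 60 0 0 0",
)

```text
clock: 31.3
tcp_pos: [0.6468, 0.2688, 0.204]
tcp_rot: [2.623, 1.729, -0.0]
contact_force: [-0.2, -0.8, -0.2]
opening: 0.001
```

Run:
```python
from h import *
save('side','s10');save('top','t10')
b=cv2.imread('pics/t10.png')[160:270,160:290];a=cv2.imread('pics/top0.png')[160:270,160:290]
cv2.imwrite('pics/z12.png',np.hstack([cv2.resize(np.clip(q.astype(float)*1.6,0,255).astype(np.uint8),None,fx=3,fy=3,interpolation=cv2.INTER_CUBIC) for q in(a,b)]))
for n in("large_vial_centre","suture_carton","forceps"):
  for c in("top","side"): print(n,c,[(round(d["score"],2),np.round(d["xy"],1).tolist()) for d in cams.tip_of(n,c)][:1])
```

```text
large_vial_centre top [(0.52, [380.2, 168.9])]
large_vial_centre side [(0.81, [329.9, 276.4])]
suture_carton top [(0.67, [264.1, 106.3])]
suture_carton side [(0.57, [340.9, 222.4])]
forceps top [(0.51, [284.0, 292.5])]
forceps side [(0.71, [182.8, 256.9])]
```

View pics/z12.png

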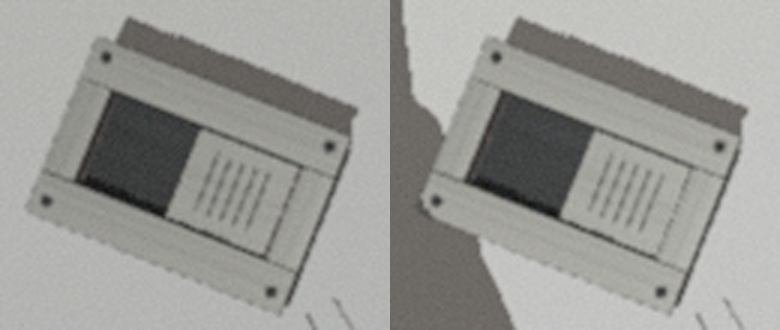

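View pics/t10.png

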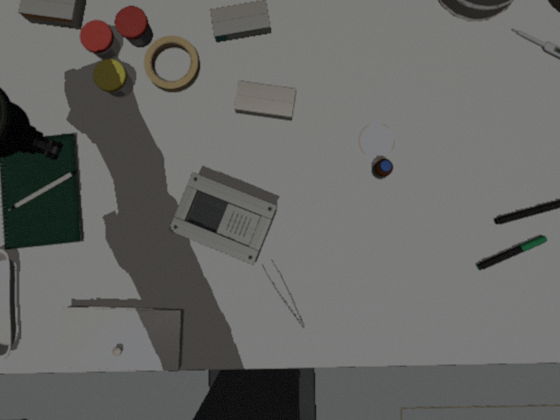

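Run:
```python
from h import *
a=cv2.cvtColor(cv2.imread('pics/top0.png'),6).astype(np.float32);b=cv2.cvtColor(cv2.imread('pics/t10.png'),6).astype(np.float32)
def ph(x0,x1,y0,y1):
    return cv2.phaseCorrelate(a[y0:y1,x0:x1].copy(),b[y0:y1,x0:x1].copy(),cv2.createHanningWindow((x1-x0,y1-y0),cv2.CV_32F))
print("lines",ph(222,254,206,242)); print("lid",ph(185,205,170,190),ph(255,280,198,220),ph(238,262,246,268))
# profile along box y across shutter's +y edge
ys=np.arange(-.065,.02,.0005)
for im in(a,b):
    prof=np.mean([cv2.remap(im,*[q.astype(np.float32).reshape(1,-1) for q in proj('top',[[*box(bx,y),.081] for y in ys]).T],cv2.INTER_LINEAR)[0] for bx in np.arange(-.018,.018,.002)],0)
    g=np.gradient(prof); i=g[100:160].argmin()+100; print("edge",ys[i], "subpix", (ys[i-4:i+5]*g[i-4:i+5]).sum()/g[i-4:i+5].sum())
```

```text
lines ((0.9920486578593852, 0.1499787855498056), 0.827805209490988)
lid ((0.10846020183579697, -0.08464012715073821), 0.8777847921848297) ((0.5260096086265857, -0.21398028842459382), 1.0488016335169474) ((-0.008277112710798562, 0.010380339765465152), 0.9491452653374937)
edge 0.006000000000000061 subpix 0.005765024533341828
edge 0.0035000000000000586 subpix 0.003335148895321117
```

```bash
python3 -c "
from h import *
s=get_state();print(s['clock'],np.abs(s['joint_vel']).max().round(4),s['contact_force'].round(2));print(job.finish_job())"
```

```text
31.7 0.0061 [-0.1   0.21  0.06]
the job is handed in; nothing more can be done
None
```

The small vial is in the glass-waste box, the shutter is shut again, and I handed the job in at 31.7 s; no verdict is reported.

- **Opening:** I pressed with the closed fingertips at about 13–15 N and dragged until the lateral force jumped at the stop. That was the highest load on the shutter that I read, about 18.8 N. Forces are only reported at the end of each move, so a brief peak in between would not show.
- **Vial:** I dropped it through the opening. The top view then showed it lying inside the box, before I closed the shutter.
- **Closing:** I pressed at about 11–16 N and dragged until the lateral force rose at the stop, over 59.7 mm of finger travel.

**Last checks**
- **Shutter:** its +y edge measures about 1.3 mm from the nominal shut position, inside the 4 mm limit but with about 2 mm of camera uncertainty. The plate also sits 1.5–2.5 mm further shut than in the first picture, and the dark gap at that end of the window has nearly gone.
- **Other objects:** the larger vial, carton and forceps look unmoved in the last top picture. The detector's point for the larger vial sits about 5 px from its first reading there, and it also reads about 3 px off in the side view. In the pictures its cap is in the same place, so I took this as detector scatter.
- **Arm:** it was clear of everything and essentially still, with contact force near zero.

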